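# Kick leg down, carved panel held plumb

### The arm

A 7-joint arm with a two-finger parallel gripper is mounted at the origin on the work surface. World frame = base frame: x ahead of the robot, y to its left, z up, the work surface at z = 0. Lengths are in m, angles in degrees, forces in N, time in s.
With the tool pointing down it reaches from about 0.425 to 0.875 m from the base axis. Payload 4.7 kg.
Tool frame: the origin (TCP) lies at the very end of the fingers, on their centre line; the grasp point (between the pads) lies 19 mm behind it; z points along the fingers, y is the line along which they close (so a half turn about z gives the same grasp; the last joint's range is limited). The gripper opens to 87 mm and grips with 3 to 60 N. Pads are 19 mm wide; open, the fingers measure 117 mm over their backs; the gripper's body (75 mm by 190 mm) begins 51 mm behind the grasp point.
Start: joints at [71.511, 18.392, -4.016, 83.108, 1.295, 78.541, -3.26], TCP at [0.215, -0.614, 0.223] pointing down, gripper open.
Joint ranges: [-163.93, 163.93], [-17.29, 119.83], [-79.2, 71.16], [3.27, 140.29], [-89.18, 269.18], [5.43, 117.66], [-154.24, 154.24]. Speed limits (degrees/s): [147.25, 147.25, 180, 180, 180, 180, 180].

### API

Orientations are given as [roll, pitch, yaw] about the fixed x, y, z axes, in that order (R = Rz(yaw) Ry(pitch) Rx(roll)).
In Python, from cell import telemetry, cams, env gives the robot as it stands.
- The arm moves only by the tool arm_command, never from a script. Its argument "series" is text: rows parted by semicolons, each of 5 numbers parted by spaces: the shift along the tool's x, y, z in mm, then the turn about the tool's z in rad, then the closure in counts, from 0 (fully open) to 255 (shut). A call has 1 to 20 rows; each row shifts and turns the commanded pose from where the row before left it, along the tool's axes as they then stand; what a row does not reach is not made up. A row lasts 1/12 s, in which the tool goes at most 41.7 mm and 7.16 degrees, less where a joint would pass 70% of its speed; a pose out of reach is approached as far as the arm can. A call is refused whole if a number of a shift passes 41.7 or a number of a turn 0.125, either way. A call with a gripper value outside its range is refused whole. The fingers move at their own pace and stop on an object; "squeeze" is the grip in N (left out, the last holds). Time passes only in rows, so rows that do not move let the fingers close. It gives the time, the measured TCP pose, the force, the opening and the grip force at its end, in the units of the state.
- telemetry.get_obs(): the state, without advancing time (a new reading comes with each control period).
- cams.read_camera(name): name is "scene" or "top"; returns the picture (400x640x3 uint8, blue, green, red); there is no depth.
- cams.calibration(name): a dict with "K" (3x3 intrinsics, pixels), "origin" and "rotation" of the camera in the world. Camera axes: x right, y down, z forward; pixel columns grow to the right and rows downward; lengths in m; the calibration is good to about 2 mm. A picture is of the moment at which its call begins. calibration takes no time and is no camera call.
- env.sign_off(): hands the job in; it is judged then, once.
The state is a dict: "time_s": time; "qpos": joint angles; "joint_velocities": joint speeds; "effort": joint torques, N m; "tool_pos": TCP position; "tool_rot": TCP orientation; "force": force on the tool from outside, world axes, zero at the start; "wrist_torque": the same for the moment, N m; "grip_width": finger opening in m; "grasp_force": force on a finger pad.
Only numpy, scipy, OpenCV 4.12 (cv2) and the standard library are available. Lean on these libraries where they do the work, as an engineer would, in place of code of your own. Each camera call takes 0.05 s, during which the arm holds its last target. There are 200 camera calls.

### The job

The framed carved panel leans on the cork-padded rest with its sprung kick leg folded up along its back. Swing the kick leg down past its over-centre point until it snaps to its down stop while the panel still leans there; then take the panel by its top rail, bring it upright off the rest and finish while still holding it plumb, both feet standing on the bench and the rubber shoe of the kick leg hanging clear, so that I can mark the leg for trimming. Do not let the panel tip over, and leave the other things on the bench alone.

Things in the scene. Friction and masses are not known exactly. Their poses are not given: they have to be found in the camera images.
- panel: Carved relief panel in a dark wooden frame, 230 mm wide (own x), 20 mm thick (own y), 300 mm high (own z up the panel), 0.95 kg, carving on the +y face. Origin midway between the undersides of its two round rubber feet (radius 10 mm, at x = -85 and +85 mm). It cannot stand alone: at the start it leans 16 degrees to its +y side on the rest. A batten on the -y face (out to y = -17.5) carries the hub.
- top_rail (a point): Middle of the upper edge of the panel's top rail (panel frame 0, 0, 300 mm). The top rail is 20 mm thick, 36 mm high and bare on both faces: the place to grip, fingers one on each face, pointing down along the panel.
- near_foot (a point): Underside of the panel's foot at own x = -85 mm, on the bench (z about 0).
- far_foot (a point): Underside of the panel's foot at own x = +85 mm, on the bench (z about 0).
- hub (a point): Centre of the kick leg's pivot, on the -y side of the panel (panel frame 0, -45, 120 mm), a dark steel drum 32 mm in diameter, 18 mm long. The pivot axis in the panel frame is (0, -0.940, 0.342): the leg swings in a plane splayed 20 degrees out from the panel. The coil spring runs across the drum's outer end, from a post on the batten to a pin 24 mm out along the leg, so the outer half of the leg is the part free to push.
- kick_leg (a joint): Angle of the kick leg, a 14 mm aluminium bar. 0: folded, pointing to the panel's own -x and 12 degrees above level. 1.78 rad: down stop, panel-frame direction (0, -0.342, -0.940). An over-centre coil spring across the hub pushes it to the nearer stop and turns over between 0.7 and 0.85 rad; starting it from the folded stop takes about 0.15 N m, less further on.
- kick_foot (a point): Centre of the round black rubber shoe (18 mm in diameter) at the end of the kick leg, 105 mm from the pivot. With the panel plumb and the leg down the shoe hangs about 12 mm above the bench.
- rest: Fixed wooden leaning rest. Origin on the bench below its cork-covered round rail (22 mm in diameter, 230 mm long along own x, axis 175 mm above the bench), on which the panel leans from the rest's own -y side. Base board 250 x 115 x 18 mm, from y = -35 to +80 mm; two posts at x = -85 and +85 mm, 190 mm high.
- gouge_wide: Bystander: carving gouge lying on the bench, pale handle, 258 mm long along own x.
- gouge_narrow: Bystander: carving gouge lying on the bench, darker handle, 258 mm long along own x.
- mallet: Bystander: round carver's mallet standing on its head, handle up, 92 mm in diameter, 250 mm high.
- figure: Bystander: small carved standing figure on a 62 mm square dark base, 168 mm high.
- wax_tin: Bystander: round wax tin with red band, 72 mm in diameter, 45 mm high.
- oilstone: Bystander: dark grey sharpening stone, 150 x 50 x 26 mm.
- glue_bottle: Bystander: glue bottle with yellow label, 56 mm in diameter, 140 mm high.
- spare_leg: Bystander: spare kick leg lying on the bench, aluminium, 130 mm long. Not the one to move.

How it is judged (in metres and radians):
On the way:
1. the kick leg is snapped down to its stop while the panel still leans on the rest (value of joint kick_leg above 1.7 rad and angle between panel's own z axis and vertical above 0.2 rad and contact force between panel and rest above 0.2 N), for 0.2 s.
At the end, for the whole second after the job is handed in: The panel is held in the gripper at its top rail (grasp point over 250 mm up the panel, over 2 N), still and plumb within 5 degrees, off the rest, both feet within 8 mm of the bench, with the kick leg at its down stop (over 1.70 rad) and its shoe clear of the bench (angle between panel's own z axis and vertical below 0.09 rad and value of joint kick_leg above 1.7 rad and contact force between the fingers and panel above 2 N and z of the grasp point in the frame of panel above 0.25 m and contact force between panel and rest below 0.05 N and height (world z) of each of near_foot, far_foot below 0.008 m and height (world z) of kick_foot above 0.0105 m and angular speed of panel below 0.15 rad/s); the arm keeps its last pose, push and grip.
It fails at once if the panel tips over (angle between panel's own z axis and vertical above 0.6 rad).
It fails at once if a bystander is disturbed (moved more than 25 mm) (distance of any of gouge_wide, gouge_narrow, mallet, figure, wax_tin, oilstone, glue_bottle, spare_leg from where it was at the start of the episode above 0.025 m).
It also fails if it takes over 61 s, if anything falls off the work surface, if the arm or the gripper's body presses on something with over 40 N, if the wrist force passes 120 N, or if a joint passes its speed limit or range.

## Working session

There is one attempt and no reset: what is moved stays moved. The work goes in short steps, Python scripts to look and compute and a tool call to move; the robot and the scene stay as the last step left them, time stands still between calls to the robot, and variables do not carry over. Pictures are saved under pics/ and viewed, at most 10 in all, crops included, and the job is handed in when it is done.

Besides the shell and the picture viewer there is one more tool, called after "Request:" in YAML: its name, and indented under it one key for each argument. arm_command: Moves the arm, as the interface text tells. Its arguments: {"type":"object","properties":{"series":{"type":"string"},"squeeze":{"type":"number"}},"required":["series"]}

```bash
mkdir -p pics; ls
python3 - <<'E'
from cell import telemetry,cams
import cv2
for n in("scene","top"):
    cv2.imwrite(f"pics/{n}0.png",cams.read_camera(n)); c=cams.calibration(n); print(n,c)
o=telemetry.get_obs(); print(o)
E
```

```text
pics
scene {'K': array([[488.85612672,   0.        , 321.21138442],
       [  0.        , 488.85612672, 197.90498273],
       [  0.        ,   0.        ,   1.        ]]), 'origin': array([1.46493526, 0.25566857, 1.22963243]), 'rotation': array([-137.27268374,    0.99774784,  102.61444179])}
top {'K': array([[389.59352507,   0.        , 313.61975318],
       [  0.        , 389.59352507, 197.61339637],
       [  0.        ,   0.        ,   1.        ]]), 'origin': array([0.26905959, 0.02557403, 1.42989349]), 'rotation': array([-169.42040484,    0.5819771 ,  -90.36291842])}
{'time_s': 0.1, 'qpos': array([71.50992691, 18.43541754, -4.01535976, 83.1658171 ,  1.29472086,
       78.53957597, -3.25988514]), 'joint_velocities': array([-0.01346535, -0.1704866 ,  0.02903405, -0.1169896 ,  0.07552636,
       -0.01961032,  0.02379352]), 'effort': array([-5.71538076e-04, -4.92572308e+01, -4.05845381e-01, -3.13397634e+01,
       -6.41590334e-02,  3.94975394e-02,  6.41150928e-05]), 'tool_pos': array([ 0.21461093, -0.61305049,  0.22158234]), 'tool_rot': array([-1.79904400e+02,  5.05153522e-03,  1.92995217e+01]), 'force': array([-0.15282639,  0.22997916, -0.45987058]), 'wrist_torque': array([-0.01510451, -0.01563106,  0.01591791]), 'grasp_force': 0.0, 'grip_width': 0.08692086836192917}
```

View pics/scene0.png

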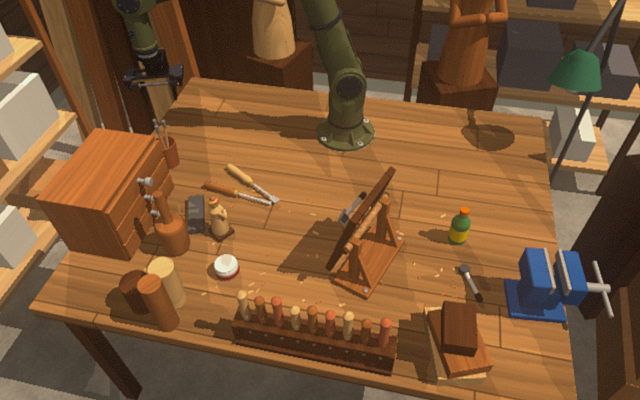

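View pics/top0.png

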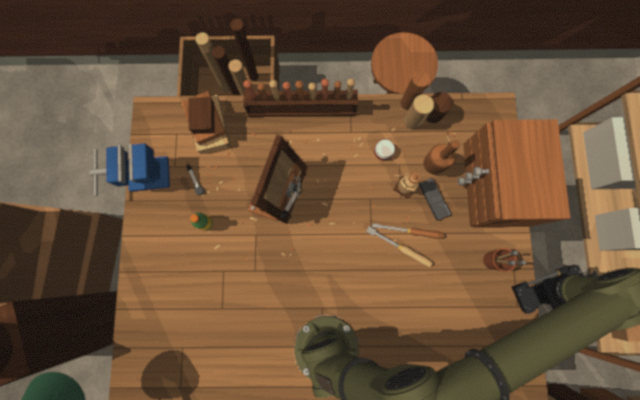

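The scene view shows the panel at about (365,220), leaning on the rest at (370,245), with the robot base at (345,130). In the top view the panel is at (280,180) with the leg on its right-hand side. I'll enlarge both.

Run:
```python
import cv2,numpy as np
a=cv2.imread("pics/scene0.png")[160:300,310:430]; b=cv2.imread("pics/top0.png")[125:230,235:325]
a=cv2.resize(a,None,fx=4,fy=4,interpolation=3)[:560]; b=cv2.resize(b,(0,0),fx=5,fy=5,interpolation=3)
cv2.imwrite("pics/a.png",np.clip(a*1.6,0,255).astype('uint8')); cv2.imwrite("pics/b.png",np.clip(b*1.6,0,255).astype('uint8'))
```

```text
(no output)
```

View pics/a.png

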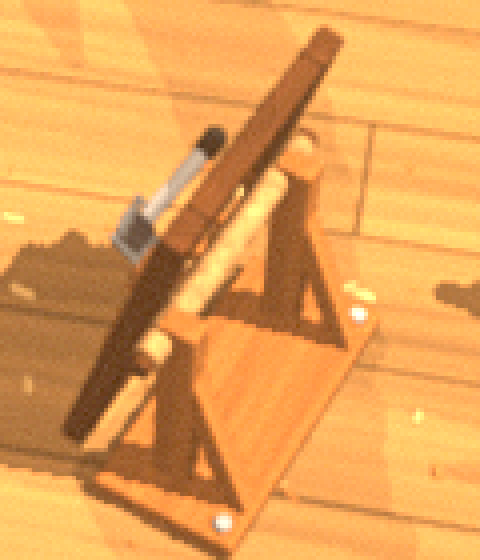

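View pics/b.png

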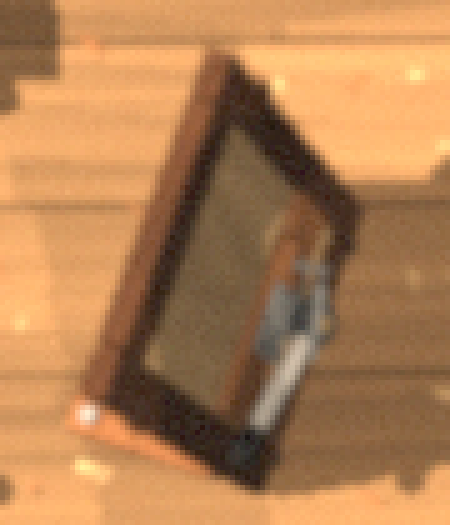

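The scene crop shows the top rail running from (325,38) at the robot end to (180,238) at the far end. In that crop the shoe is at (212,140), the drum at (135,235) and the lower far corner at (75,435). The top crop shows the rail from (97,398) to (222,55), the shoe at (243,447) and the drum at about (300,310). Next step is triangulation.

```bash
cat > h.py <<'E'
import numpy as np
from scipy.spatial.transform import Rotation as R
from cell import cams,telemetry
C={n:cams.calibration(n) for n in("scene","top")}
for c in C.values(): c['R']=R.from_euler('xyz',c['rotation'],degrees=True).as_matrix()
def ray(n,p):
    c=C[n]; d=c['R']@np.linalg.solve(c['K'],[*p,1]); return c['origin'],d/np.linalg.norm(d)
def tri(ps,pt):
    A=0;b=0;rs=[ray("scene",ps),ray("top",pt)]
    for o,d in rs: M=np.eye(3)-np.outer(d,d);A=A+M;b=b+M@o
    x=np.linalg.solve(A,b); return x,max(np.linalg.norm((np.eye(3)-np.outer(d,d))@(x-o)) for o,d in rs)
def proj(n,X):
    c=C[n];p=c['K']@(c['R'].T@(np.asarray(X)-c['origin']));return p[:2]/p[2]
S=lambda u,v:(310+u/4-.4,160+v/4-.4)
T=lambda u,v:(235+u/5-.4,125+v/5-.4)
def pose(o,yaw,lean=16):  # panel->world
    return np.asarray(o),(R.from_euler('z',yaw,degrees=True)*R.from_euler('x',-lean,degrees=True)).as_matrix()
E
python3 - <<'E'
from h import *
np.set_printoptions(precision=4,suppress=True)
n,f=tri(S(325,38),T(97,398)),tri(S(180,238),T(222,55))
sh=tri(S(212,140),T(243,447)); hu=tri(S(135,235),T(300,310))
for k,v in dict(near=n,far=f,shoe=sh,hub=hu).items(): print(k,*v)
d=f[0]-n[0];yaw=np.degrees(np.arctan2(d[1],d[0]));print(np.linalg.norm(d),yaw)
m=(n[0]+f[0])/2
o,M=pose([0,0,0],yaw); o=m-M@[0,0,.3]; print("origin",o); o[2]=0
a=np.radians(12);leg=lambda q: None
print("hub pred",o+M@[0,-.045,.12]); ax=np.array([0,-.940,.342]);dn=np.array([0,-.342,-.94]);s=np.cross(ax,dn)
for q in(0,.4,.8,1.78):
    v=R.from_rotvec(ax*(q-1.78)).apply(dn); print(q,v,"shoe",o+M@([0,-.045,.12]+.105*v))
for P in([.115,-.01,0],[-.115,-.01,0],[.115,.01,0]):
    X=o+M@P; print(P,(proj("scene",X)-[309.6,159.6])*4,(proj("top",X)-[234.6,124.6])*5)
E
```

```text
near [0.4655 0.2145 0.2792] 0.0003768632337209803
far [0.676  0.1445 0.2901] 0.003689954742333448
shoe [0.4542 0.1386 0.1468] 1.820775566954471e-05
hub [0.5497 0.0997 0.1365] 0.0018843602055731868
0.22211061459244014 -18.39339733775881
origin [ 0.5447  0.1011 -0.0037]
hub pred [0.5414 0.0914 0.1278]
0 [-0.9784  0.0712  0.1957] shoe [0.448  0.136  0.1454]
0.4 [-0.9822 -0.0647 -0.1779] shoe [0.4399 0.1129 0.1117]
0.8 [-0.8309 -0.1904 -0.5234] shoe [0.4478 0.0863 0.0804]
1.78 [ 0.    -0.342 -0.94 ] shoe [0.522  0.0328 0.0428]
[0.115, -0.01, 0] [ 51.7425 441.5658] [371.3091 215.7399]
[-0.115, -0.01, 0] [195.8799 239.3361] [273.9352 503.9099]
[0.115, 0.01, 0] [ 73.8386 456.5534] [347.4279 210.0927]
```

The measurements agree with the given sizes: rail length 222 mm, top height about 0.285 m, and the shoe within 7 mm of where the model puts it. Panel yaw is about -18.4°, and own -x points towards the robot. First move: rise, travel and close the fingers.

Request:
arm_command:
  series: "0 0 -35 0 255;0 0 -35 0 255;0 0 -30 0 255;32.5 -22 0 0 255;32.5 -22 0 0 255;32.5 -22 0 0 255;32.5 -22 0 0 255;32.5 -22 0 0 255;32.5 -22 0 0 255;32.5 -22 0 0 255;32.5 -22 0 0 255;32.5 -22 0 0 255;32.5 -22 0 0 255;0 0 0 -0.114 255;0 0 0 -0.114 255;0 0 0 -0.114 255;0 0 0 -0.114 255;0 0 0 -0.114 255;0 0 0 -0.114 255;0 0 0 -0.114 255"
  squeeze: 10

```text
time_s: 1.77
tool_pos: [0.4486, -0.2983, 0.3221]
tool_rot: [-179.9, -0.0, 65.3]
force: [-0.3, 1.1, -0.4]
grip_width: 0.0004
grasp_force: 0.0
```

Request:
arm_command:
  series: "0 0 0 -0.114 255;37 -10.4 0 0 255;37 -10.4 0 0 255;37 -10.4 0 0 255;37 -10.4 0 0 255;37 -10.4 0 0 255;37 -10.4 0 0 255;37 -10.4 0 0 255;37 -10.4 0 0 255;37 -10.4 0 0 255;37 -10.4 0 0 255;38 -10 0 0 255;0 0 30 0 255;0 0 30 0 255;0 0 30 0 255;0 0 30 0 255;0 0 25 0 255;0 0 0 0 255;0 0 0 0 255"

```text
time_s: 3.35
tool_pos: [0.4688, 0.1245, 0.1768]
tool_rot: [-179.8, 0.1, 71.6]
force: [0.0, 0.9, -0.5]
grip_width: 0.0007
grasp_force: 0.0
```

Run:
```python
import cv2,numpy as np
from cell import cams
b=cams.read_camera("top")[125:230,235:325];a=cams.read_camera("scene")[160:265,310:400]
i=np.hstack([cv2.resize(k,None,fx=4.4,fy=4.4,interpolation=3) for k in(a,b)])
cv2.imwrite("pics/c.png",np.clip(i*1.6,0,255).astype('uint8'))
```

```text
(no output)
```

View pics/c.png

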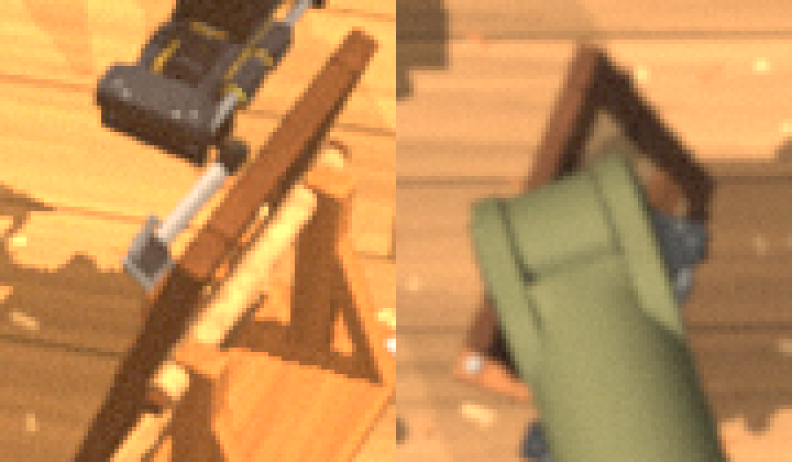

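The scene half (left) shows the gripper body clear of the panel, with the closed fingertips at about (225,140) just over the outer end of the leg. The top half shows the arm over the leg side. Now the push: down and outward along the swing plane.

Request:
arm_command:
  series: "0 0 10 0 255;0 0 8 0 255;0 0 6 0 255;-1 0 6 0 255;-4.4 0 6 0 255;-4.4 0 6 0 255;-4.4 0 6 0 255"

```text
time_s: 4.03
tool_pos: [0.4652, 0.1112, 0.129]
tool_rot: [180.0, -0.0, 71.6]
force: [0.2, 0.9, 0.9]
grip_width: 0.0005
grasp_force: 0.9
```

Request:
arm_command:
  series: "-4.4 0 6 0 255;-4.4 0 6 0 255;-4.4 0 6 0 255;-4.4 0 6 0 255;-4.4 0 6 0 255;-4.4 0 6 0 255;-4.4 0 6 0 255;-4.4 0 6 0 255;0 0 0 0 255;0 0 0 0 255;0 0 0 0 255"

```text
time_s: 4.95
tool_pos: [0.4543, 0.078, 0.0816]
tool_rot: [180.0, -0.0, 71.6]
force: [0.2, -0.1, 1.0]
grip_width: 0.0005
grasp_force: 0.0
```

Run:
```python
import cv2,numpy as np
from cell import cams
b=cams.read_camera("top")[125:230,235:325];a=cams.read_camera("scene")[160:265,310:400]
i=np.hstack([cv2.resize(k,None,fx=4.4,fy=4.4,interpolation=3) for k in(a,b)])
cv2.imwrite("pics/d.png",np.clip(i*1.6,0,255).astype('uint8'))
```

```text
(no output)
```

View pics/d.png

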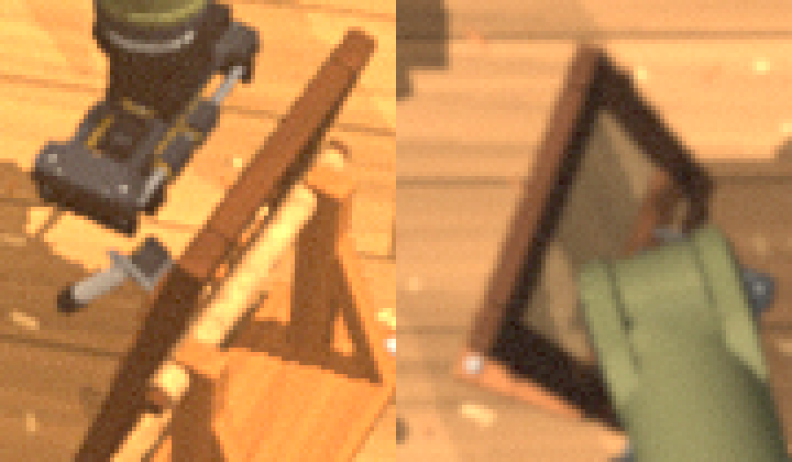

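The leg now points down and outward, with the shoe at (68,298) in the left half, and the panel still leans on the rest. I'll retract upwards and turn the gripper 90°.

Request:
arm_command:
  series: "-3 0 -10 0 255;-3 0 -25 0 255;-3 0 -40 0 255;0 0 -40 0 200;0 0 -40 0 150;0 0 -40 0 100;0 0 -40 -0.1 60;0 0 -40 -0.12 60;0 0 -10 -0.12 60;0 0 0 -0.12 60;0 0 0 -0.12 60;0 0 0 -0.12 60;0 0 0 -0.12 60;0 0 0 -0.12 60;0 0 0 -0.12 60;0 0 0 -0.12 60;0 0 0 -0.12 60;0 0 0 -0.12 60;0 0 0 -0.12 60;0 0 0 -0.03 60"

```text
time_s: 6.72
tool_pos: [0.451, 0.0696, 0.3676]
tool_rot: [180.0, 0.1, 161.9]
force: [0.1, -0.7, 0.1]
grip_width: 0.0667
grasp_force: 0.0
```

Run:
```python
from h import *
np.set_printoptions(precision=4,suppress=True)
print(proj("scene",[.528,.036,.043]),"obs 325.5 227.7")
o=telemetry.get_obs(); t=o['tool_pos'];print(t,o['tool_rot'],o['grip_width'])
Rt=R.from_euler('xyz',o['tool_rot'],degrees=True).as_matrix()
for P in([.571,.1795,.27],[.547,.1015,.27]): print(P,(Rt.T@(np.array(P)-t))*1000)
```

```text
[324.7112 229.4061] obs 325.5 227.7
[0.451  0.0696 0.3676] [179.9847   0.0655 161.8655] 0.06670315226965959
[0.571, 0.1795, 0.27] [-79.6812 141.7691  97.7206]
[0.547, 0.1015, 0.27] [-81.1507  60.1736  97.7005]
```

The shoe matches the predicted down-stop position to within 2 px. Next: over the rail and down to straddle it, fingers open.

Request:
arm_command:
  series: "-13 23 0 0 60;-13 23 0 0 60;-13 23 0 0 60;-13 23 0 0 60;-13 23 0 0 60;-15 23 0 0 60;0 0 0 0 60;0 0 0 0 60;0 0 20 0 60;0 0 20 0 60;0 0 15 0 60;0 0 15 0 60;0 0 12 0 60;0 0 12 0 60;0 0 10 0 60;0 0 0 0 60;0 0 0 0 60"

```text
time_s: 8.13
tool_pos: [0.5708, 0.1745, 0.2625]
tool_rot: [-180.0, -0.0, 161.5]
force: [0.7, 1.1, 0.2]
grip_width: 0.0666
grasp_force: 0.0
```

Run:
```python
import cv2,numpy as np
from cell import cams
b=cams.read_camera("top")[125:230,235:325];a=cams.read_camera("scene")[160:265,310:400]
i=np.hstack([cv2.resize(k,None,fx=4.4,fy=4.4,interpolation=3) for k in(a,b)])
cv2.imwrite("pics/e.png",np.clip(i*1.6,0,255).astype('uint8'))
```

```text
(no output)
```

View pics/e.png

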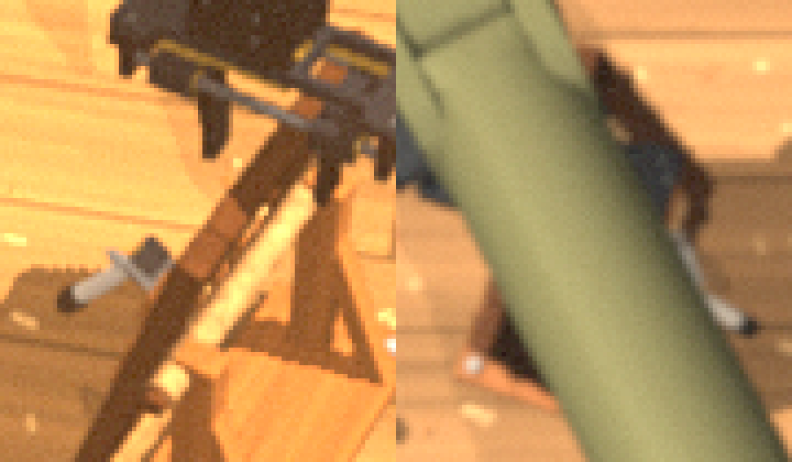

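The fingers straddle the rail, one on each side, at about (215,130) and (325,190) in the left half. I'll narrow the opening and bring the panel up with the +y finger, then close once it is nearly plumb.

Request:
arm_command:
  series: "0 0 0 0 90;0 0 0 0 123;0 0 0 0 123;0 -4 0 0 123;0 -5 0 0 123;0 -5 -1 0 123;0 -5 -1 0 123;0 -5 -1 0 123;0 -5 -1 0 123;0 -5 -1 0 123;0 -5 -1 0 123;0 -5 -1 0 123;0 -5 -1 0 123;0 -5 -1 0 123;0 -5 0 0 123;0 -5 0 0 123"
  squeeze: 12

```text
time_s: 9.57
tool_pos: [0.5505, 0.1134, 0.2715]
tool_rot: [-180.0, 0.0, 161.5]
force: [-0.6, 0.4, -0.4]
grip_width: 0.0453
grasp_force: 0.1
```

Request:
arm_command:
  series: "0 -5 0 0 123;0 -4 0 0 123;0 -3 0 0 123;0 0 0 0 135;0 0 0 0 145;0 0 0 0 155;0 0 0 0 165;0 0 0 0 175;0 0 0 0 185;0 0 0 0 195;0 0 0 0 205;0 0 0 0 205;0 0 0 0 205;0 0 0 0 205"

```text
time_s: 10.73
tool_pos: [0.5468, 0.1026, 0.2715]
tool_rot: [-180.0, -0.0, 161.5]
force: [0.0, 0.5, 0.6]
grip_width: 0.0199
grasp_force: 12.0
```

Run:
```python
import cv2,numpy as np
from cell import cams
b=cams.read_camera("top")[125:230,235:325];a=cams.read_camera("scene")[160:265,310:400]
cv2.imwrite("pics/fs.png",a);cv2.imwrite("pics/ft.png",b)
i=np.hstack([cv2.resize(k,None,fx=4.4,fy=4.4,interpolation=3) for k in(a,b)])
cv2.imwrite("pics/f.png",np.clip(i*1.6,0,255).astype('uint8'))
```

```text
(no output)
```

View pics/f.png

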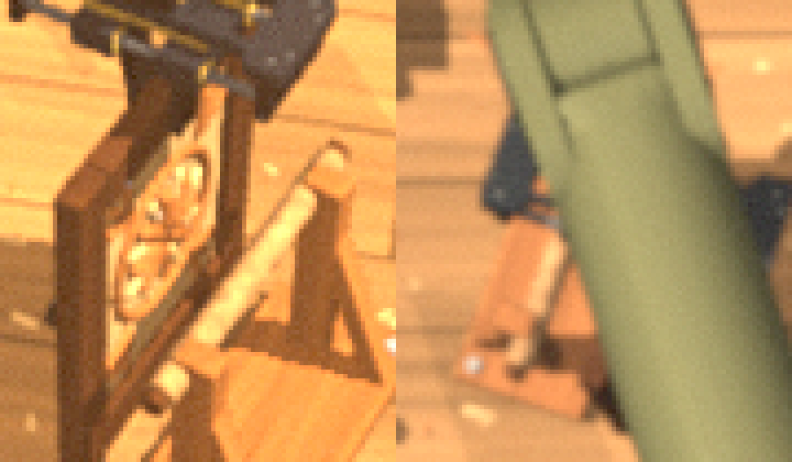

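The panel is upright in the gripper, with clear space between it and the rest rail. The grip width of 19.9 mm equals the rail thickness, so the pads sit flat. The far top corner is at (60,200) in the left half. Next I'll check height and tilt numerically from the edges.

Run:
```python
from h import *
import cv2
from cell import cams
np.set_printoptions(precision=1,suppress=True)
o=telemetry.get_obs(); t=o['tool_pos']; yaw=o['tool_rot'][2]-180
P,M=pose([t[0],t[1],0],yaw,0)
# far end edges, frame corners relative to TCP x (grip may sit off-centre along x)
for q in([.115,-.01,.3],[.115,.01,.3],[.115,-.01,.01],[.115,.01,.01],[0,-.081,.0213]): print(q,proj("scene",P+M@q))
im=cams.read_camera("scene"); print(o['time_s'],o['force'],o['grip_width'])
c=im[195:295,305:385]; cv2.imwrite("pics/g.png",np.clip(cv2.resize(c,None,fx=6,fy=6,interpolation=3)*1.6,0,255).astype('uint8'))
```

```text
[0.115, -0.01, 0.3] [321.  204.4]
[0.115, 0.01, 0.3] [327.7 207.4]
[0.115, -0.01, 0.01] [322.7 269.2]
[0.115, 0.01, 0.01] [328.4 272. ]
[0, -0.081, 0.0213] [322.1 231.6]
10.8333 [-0.4 -0.1  0.7] 0.020000737734028887
```

View pics/g.png

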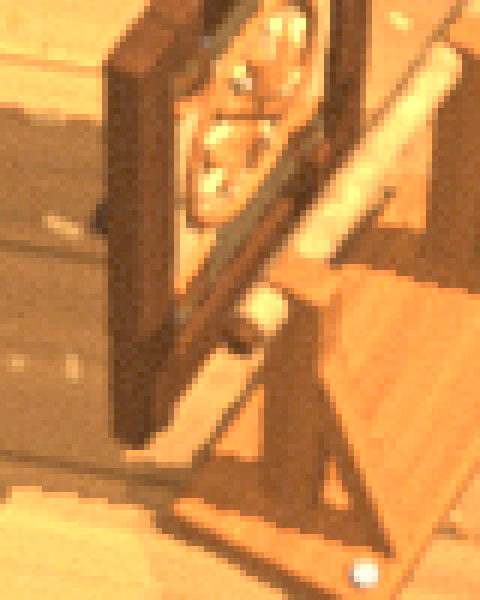

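The far edge runs from (108,68) to (115,440), which matches a plumb panel to within about 0.5°. The shoe at (100,218) is within about 1 px of its predicted position. The wrist carries no weight, so the feet are standing on the bench. Handing in.

```bash
python3 -c "
from cell import env
print(env.sign_off())"
```

```text
the job is handed in; nothing more can be done
None
```

I snapped the kick leg down to its stop while the panel leaned on the rest; the panel is now held plumb (within about 0.5° by camera) by its top rail, feet on the bench and shoe clear by the camera check; the job is handed in at about 11 s, with no verdict returned.

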